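Rock the scanner battery into the charger bay

TASK

Put the battery block on charge: feel your way between the charger's guide rails, slip the long contact tongue under the lip with the other end raised, push the sprung contacts back and rock the raised end down into the bay, then let the springs carry the block back so that its short end is caught under the keeper and it lies flat. Work gently, by feel: do not force the block against the charger or ram the contacts against their stop, and leave the other things on the worktop where they are.

Things in the scene. Friction and masses are not known exactly. Their poses are not given: they have to be found in the camera images.
- battery: Scanner battery block, dark case, grey cap, blank paper label on top; lies upright on the right, about 0.32 kg. Main block 90 x 44 x 44 mm (x, y, z). Origin under the main block's centre, z up, +x towards its long contact tongue. Grip it across the 44 mm width, fingertips 16 mm or more above its underside (the rails beside it in the bay are 14 mm high).
- tongue (a point): Middle of the lower edge of the battery's long tongue, at x = 59, y = 0, z = 0 mm of the battery. The tongue, with three brass pads, sticks out 14 mm from the foot of the block's +x end; 34 mm wide, 8 mm high.
- heel (a point): Middle of the lower edge of the battery's short tongue (the heel), at x = -51, y = 0, z = 0 mm of the battery. It sticks out 6 mm from the foot of the block's -x end; 34 mm wide, 8 mm high.
- charger: Grey single-bay charger, open on top, screwed to the worktop on the left; base 155 x 88 mm, bay floor 14 mm above the worktop. Origin on the worktop under the seated battery's centre, z up, +x (roughly to the robot's left) towards the contact end.
- bay (a point): Seat of the battery: middle of the bay floor, 14 mm above the charger's origin, axes as the charger's. Two square-edged aluminium guide rails stand along x (-44 to 50 mm), 14 mm high, 45.6 mm apart inside, 8 mm thick. They are clamped together up to 9 mm to either side of y = 0; the setting is not in the readings: feel it or look. They do not give way.
- lip (a point): Lower front edge of the contact housing's lip, at x = 53.5 mm, 11.5 mm above the bay floor (its top is at 18 mm); the space under it runs back 25 mm and is 55 mm wide. With the heel raised the tongue, narrower than the block, dips between the rails before the block does.
- keeper (a point): Top inner edge of the keeper at the heel end, x = -48 mm, 15 mm above the bay floor; underside at 10 mm, 30 mm wide (y). Below it the heel wall's face is at x = -51 mm. The heel gets down past it only while the battery stands over 3.5 mm beyond its seat towards +x; the springs then bring it back under the keeper to the wall.
- contacts: Black sprung contact carriage under the lip with three brass blades, 54 mm wide, 1 to 9.5 mm above the bay floor. Origin and axes as the charger's when it is out. Its face is then at x = 56 mm; it is pushed to +x: 5 N at first touch, 1.1 N more per mm, hard stop after 9 mm (15 N). Seated, it is 3 mm in; the heel clears the keeper when it is 6.5 to 7 mm in.
- tape_roll: Bystander: roll of brown packing tape, 94 mm across, 25 mm high; origin under its centre.
- brass_weight: Bystander: brass check weight, 30 mm across, 40 mm high; origin under its centre.
- small_weight: Bystander: smaller brass check weight, 24 mm across, 32 mm high; origin under its centre.
- stapler: Bystander: black desk stapler, 34 x 146 x 47 mm; origin under its centre.
- mug: Bystander: white mug with dots, 82 mm across, 91 mm high, handle to its -y side; origin near the centre of its foot.
- stamp: Bystander: rubber stamp with a black knob, 30 x 52 x 78 mm; origin under its centre.
Things that resemble listed ones, but are neither listed nor needed, are in the scene too. Of the things that look like the battery, the larger one is meant.

How it is judged:
On the way:
1. the tongue is under the lip while the other end is still up (x of tongue in the frame of bay above 0.0555 m and z of tongue in the frame of bay between -0.003 and 0.006 m and angle between battery's own z axis and vertical above 0.08 rad), for 0.1 s.
At the end, for the whole second after the job is handed in: The battery lies flat (tilt under 0.03 rad, within 1.5 mm of the bay floor) and still in the bay, tongue towards the contacts, sprung back against the heel wall (within 2 mm of the seat lengthways, within 10.5 mm sideways as the rails allow, 0.04 rad in direction), released (x of battery in the frame of bay between -0.002 and 0.002 m and y of battery in the frame of bay between -0.0105 and 0.0105 m and angle between the x axis of battery and the x axis of bay, either way round below 0.04 rad and z of battery in the frame of bay below 0.0015 m and angle between battery's own z axis and vertical below 0.03 rad and x of tongue in the frame of bay above 0.05 m and linear speed of battery below 0.01 m/s); the robot touches nothing.
It fails at once if the battery is forced against the charger (contact force between battery and charger above 55 N).
It fails at once if the sprung contacts are rammed against their stop (contact force between battery and contacts above 28 N).
It fails at once if a bystander (tape roll, weights, stapler, mug, stamp) is knocked more than 3 cm out of its place (distance of any of tape_roll, brass_weight, small_weight, stapler, mug, stamp from where it was at the start of the episode above 0.03 m).
It also fails if it takes over 72 s, if anything falls off the work surface, if the arm or the gripper's body presses on something with over 40 N, if the wrist force passes 120 N, or if a joint passes its speed limit or range.

ROBOT

A 7-joint arm with a two-finger parallel gripper is mounted at the origin on a cart in front of the work surface, level with it; the furniture and walls round the work are solid. World frame = base frame: x ahead of the robot, y to its left, z up, the work surface at z = 0. Lengths are in m, angles in rad, forces in N, time in s.
With the tool pointing down it reaches from about 0.425 to 0.825 m from the base axis. Payload 3.6 kg.
Tool frame: the origin (TCP) lies at the very end of the fingers, on their centre line; the grasp point (between the pads) lies 19 mm behind it; z points along the fingers, y is the line along which they close (so a half turn about z gives the same grasp; the last joint's range is limited). The gripper opens to 85 mm and grips with 20 to 120 N. Pads are 22 mm wide; open, the fingers measure 114 mm over their backs; the gripper's body (76 mm by 85 mm) begins 54 mm behind the grasp point. The pads swing forward as they close: fully open they stand 13 mm farther back than shut.
Start: joints at [1.177, 0.615, -0.013, 1.423, 0.008, 1.103, -0.04], TCP at [0.234, -0.606, 0.231] pointing down, gripper open.
Joint ranges: [-3.12, 3.12], [-0.3, 2.06], [-1.34, 1.32], [0.26, 2.42], [-1.36, 4.5], [0.01, 1.98], [-2.84, 2.84]. Speed limits (rad/s): [2.79, 2.79, 3.14, 3.14, 3.14, 3.14, 3.14].

INTERFACE

Orientations are given as a unit quaternion [w, x, y, z].
In Python, from bench import r gives the robot as it stands. The module is installed in compiled form; this text tells all that it offers.
- The arm moves only by the tool jog_arm, never from a script. Its arguments are lists of equal length, an entry for each row: "xyz": the shift along the tool's x, y, z in cm, a list of three; "dr": the turn, a rotation vector about the tool's x, y, z in degrees, a list of three; "claw": the opening, from 0 (shut) to 1 (fully open). In form: {"xyz": [[x, y, z], ...], "dr": [[rx, ry, rz], ...], "claw": [claw, ...]}. A call has 1 to 12 rows; each row is the pose to reach, as a shift and turn from the pose commanded when the call began, along the tool's axes at that moment; what a row does not reach only later rows make up. A row lasts 1/12 s, in which the tool goes at most 41.7 mm and 7.16 degrees, less where a joint would pass 70% of its speed; a pose out of reach is approached as far as the arm can. A call with a gripper value outside its range is refused whole. The fingers move at their own pace and stop on an object; the grip force is fixed at half the most. Time passes only in rows, so rows that repeat a pose let the fingers close. It gives the time, the measured TCP pose, the force, the opening and the grip force at its end, in the units of the state.
- r.observe(): the state, without advancing time (a new reading comes with each control period).
- r.grab_frame(name): name is "side" or "top"; returns a dict with "pixels" (420x560x3 uint8, blue, green, red), "depth" (420x560 float32, m along the optical axis (not along the pixel's ray), 0 where there is no reading), "K" (3x3 intrinsics, pixels), "k1" (the pictures are not rectified: a ray, as slopes to the right and down, at radius r is drawn at 1 + k1 r^2 times it, then the intrinsics apply), "R" (3x3) and "t" (3): a world point X has camera coordinates R X + t. Camera axes: x right, y down, z forward; pixel columns grow to the right and rows downward; lengths in m; the calibration is good to about 2 mm. A picture is of the moment at which its call begins.
- r.finish_job(): hands the job in; it is judged then, once.
Trained networks look in the newest picture that a camera, given by its name, has taken for a name from the list of things; names that differ only in an ending like _2 or _b are one class to them, and where a whole thing is asked for, a point or a joint stands for the part that bears it (a point fixed in the world has none). Each returns a list of dicts, best first, with "score" (0 to 1); they miss things now and then, are a little off and sometimes report something else, mostly with a low value. They report only what shows in the picture. A call takes as long as a camera call. They do not tell look-alikes from the thing itself.
- r.spot_in(camera, thing): "uv" ([column, row] in pixels, amid what is visible of it).
- r.regions_of(camera, thing): "region" (420x560 bool, what is visible of it) and "uv" ([column, row] in pixels, amid what is visible of it).
- r.mark_of(camera, thing): "uv" ([column, row] in pixels: a listed point, or the origin of a listed thing).
The state is a dict: "time_s": time; "joint_pos": joint angles; "joint_velocities": joint speeds; "joint_efforts": joint torques, N m; "ee_pos": TCP position; "tool_rot": TCP orientation; "force": force on the tool from outside, world axes, zero at the start; "moment": the same for the moment, N m; "gripper_width": finger opening in m; "finger_force": force on a finger pad.
Only numpy, scipy, OpenCV 4.12 (cv2) and the standard library are available. Lean on these libraries where they do the work, as an engineer would, in place of code of your own. Each camera call takes 0.05 s, during which the arm holds its last target. There are 200 camera calls.

## Working session

There is one attempt and no reset: what is moved stays moved. The work goes in short steps, Python scripts to look and compute and a tool call to move; the robot and the scene stay as the last step left them, time stands still between calls to the robot, and variables do not carry over. Pictures are saved under pics/ and viewed, at most 10 in all, crops included, and the job is handed in when it is done.

Besides the shell and the picture viewer there is one more tool, called after "Request:" by a JSON object that holds its "op" and its "data". jog_arm: Moves the arm, as the interface text tells. Its arguments: {"type":"object","properties":{"xyz":{"type":"array","items":{"type":"array","items":{"type":"number"}}},"dr":{"type":"array","items":{"type":"array","items":{"type":"number"}}},"claw":{"type":"array","items":{"type":"number"}}},"required":["xyz","dr","claw"]}

```bash
mkdir -p pics; cat > h.py <<'E'
import numpy as np, cv2
from bench import r
from scipy.spatial.transform import Rotation as Ro
def ray(f,u,v):
    K=f["K"];x=(u-K[0,2])/K[0,0];y=(v-K[1,2])/K[1,1];a,b=x,y
    for _ in range(20):
        s=1+f["k1"]*(a*a+b*b);a,b=x/s,y/s
    return np.stack([a,b,np.ones_like(a)],-1)
def world(f,u,v,d): return (ray(f,np.asarray(u,float),np.asarray(v,float))*np.asarray(d)[...,None]-f["t"])@f["R"]
def cloud(f):
    v,u=np.mgrid[:420,:560];return world(f,u,v,f["depth"])
def onz(f,uv,z):
    d=f["R"].T@ray(f,np.float64(uv[0]),np.float64(uv[1]));c=-f["R"].T@f["t"];return c+d*(z-c[2])/d[2]
def proj(f,X):
    c=f["R"]@np.asarray(X)+f["t"];a,b=c[:2]/c[2];s=1+f["k1"]*(a*a+b*b);return f["K"][0,0]*a*s+f["K"][0,2],f["K"][1,1]*b*s+f["K"][1,2]
E
python3 - <<'E'
from h import *
o=r.observe();print(o["time_s"],o["ee_pos"],o["tool_rot"])
ims=[]
for c in("side","top"):
    f=r.grab_frame(c);cv2.imwrite(f"pics/{c}0.png",f["pixels"]);P=cloud(f)
    print(c,"cam",-f["R"].T@f["t"])
    for t in("battery","charger","tape_roll","brass_weight","small_weight","stapler","mug","stamp"):
        for q in r.regions_of(c,t):
            m=q["region"]&(f["depth"]>0);print(c,t,round(q["score"],2),np.round(q["uv"]),m.sum(),np.round(np.median(P[m],0),3) if m.any() else'')
    for t in("tongue","heel","bay","lip","keeper","battery"):
        for q in r.mark_of(c,t):
            print(c,"mark",t,round(q["score"],2),np.round(q["uv"]),np.round(onz(f,q["uv"],{"bay":.014,"lip":.0255,"keeper":.029}.get(t,0)),3))
E
```

```text
0.0 [ 0.23343019 -0.605789    0.2301173 ] [-1.29488852e-03  9.83129523e-01  1.82905983e-01 -2.55205781e-04]
side cam [ 0.23262421 -1.13905412  0.63128569]
side battery 0.92 [309. 324.] 843 [ 0.484 -0.412  0.025]
side battery 0.87 [304. 281.] 1280 [ 0.513 -0.292  0.034]
side battery 0.34 [267. 238.] 467 [ 0.49  -0.087  0.019]
side charger 0.72 [244. 175.] 876 [0.516 0.306 0.016]
side charger 0.55 [304. 281.] 1241 [ 0.512 -0.293  0.035]
side brass_weight 0.71 [358. 269.] 228 [ 0.649 -0.255  0.02 ]
side small_weight 0.52 [374. 268.] 172 [ 0.689 -0.258  0.016]
side stapler 0.48 [291. 149.] 287 [0.674 0.366 0.077]
side mug 0.65 [288. 151.] 342 [0.668 0.367 0.075]
side stamp 0.75 [266. 236.] 432 [ 0.489 -0.087  0.021]
side mark tongue 0.87 [282. 336.] [ 0.443 -0.411  0.   ]
side mark tongue 0.68 [283. 276.] [ 0.494 -0.219  0.   ]
side mark heel 0.88 [320. 298.] [ 0.546 -0.314  0.   ]
side mark heel 0.61 [320. 324.] [ 0.521 -0.392  0.   ]
side mark bay 0.65 [247. 175.] [0.526 0.32  0.014]
side mark lip 0.64 [239. 166.] [0.508 0.365 0.025]
side mark keeper 0.77 [247. 178.] [0.513 0.261 0.029
[... 606 characters left out ...]
075 0.043]
top mug 0.59 [134. 161.] 1093 [0.696 0.352 0.042]
top mug 0.32 [149. 224.] 2002 [0.516 0.317 0.016]
top stamp 0.75 [296. 230.] 181 [ 0.481 -0.076  0.067]
top mark tongue 0.93 [350. 227.] [ 0.485 -0.225  0.   ]
top mark tongue 0.74 [422. 237.] [ 0.446 -0.418  0.   ]
top mark heel 0.71 [386. 206.] [ 0.539 -0.33   0.   ]
top mark heel 0.6 [410. 211.] [ 0.52  -0.395  0.   ]
top mark bay 0.79 [152. 227.] [0.513 0.31  0.014]
top mark bay 0.34 [185. 183.] [0.632 0.219 0.014]
top mark lip 0.92 [133. 222.] [0.526 0.359 0.026]
top mark keeper 0.59 [170. 223.] [0.519 0.258 0.029]
top mark battery 0.82 [369. 216.] [ 0.515 -0.279  0.   ]
top mark battery 0.74 [417. 219.] [ 0.496 -0.41   0.   ]
```

View pics/top0.png

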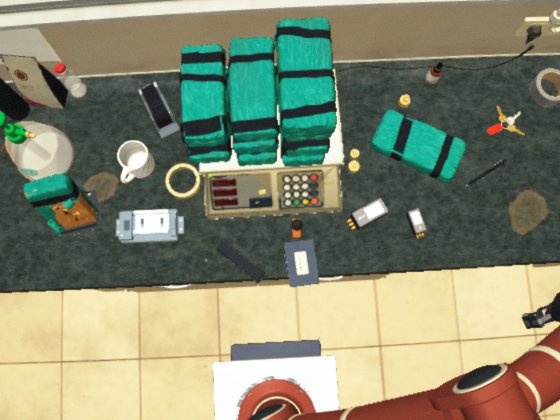

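View pics/side0.png

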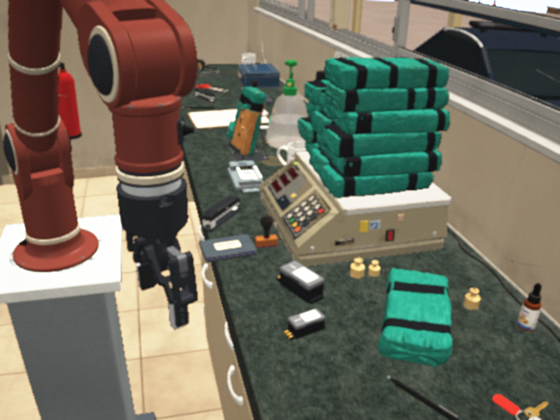

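The large block, at top (369,215) and side (304,281), is the candidate. Its look-alike is the small block at top (418,222) and side (309,324). I'm choosing the larger, and I'll check it and the charger close up.

```bash
python3 - <<'E'
from h import *
f=r.grab_frame("top");P=cloud(f);p=f["pixels"]
a=cv2.resize(p[190:250,340:440],(800,480),interpolation=cv2.INTER_CUBIC);b=cv2.resize(p[200:248,105:195],(800,427),interpolation=cv2.INTER_CUBIC)
cv2.imwrite("pics/bat.png",a);cv2.imwrite("pics/chg.png",b)
def rect(m,z):
    v,u=np.nonzero(m);X=np.array([onz(f,(x,y),z)[:2] for x,y in zip(u,v)],np.float32)
    (c,s,an)=cv2.minAreaRect(X*1000);return np.round(c,1),np.round(s,1),round(an,1),X.mean(0).round(4),len(X)
q=[q for q in r.regions_of("top","battery") if abs(q["uv"][0]-369)<15][0]["region"]
z=P[...,2];print("bat region",rect(q,.0),"top face",rect(q&(z>.036),.044),np.percentile(z[q],[5,50,90,98]))
m=(z>.036)&(z<.05);m[:190]=0;m[250:]=0;m[:,:345]=0;m[:,400:]=0;print("bat by height",rect(m,.044))
m=(z>.004)&(z<.06);m[:200]=0;m[250:]=0;m[:,:105]=0;m[:,195:]=0;print("chg",rect(m,.014))
np.set_printoptions(linewidth=250)
print((z[205:246,112:188:1]*1000).round().astype(int)[::2,::2])
E
```

```text
bat region (array([ 518.2, -273.1]), array([ 45.7, 113.6]), 24.4, array([ 0.5187, -0.2754], dtype=float32), 641) top face (array([ 514.3, -273.8]), array([42.4, 91. ]), 24.9, array([ 0.5146, -0.2744], dtype=float32), 520) [0.007084   0.04250052 0.04689354 0.04944823]
bat by height (array([ 514.4, -274. ]), array([42.4, 91.6]), 24.9, array([ 0.5147, -0.2745], dtype=float32), 515)
chg (array([520.6, 317.6]), array([248.1, 135.1]), 86.8, array([0.5171, 0.319 ], dtype=float32), 2118)
[[  -2    6    3    1    1 1441    4    0   -5   -3    0   -2    0   -4    0   -1   -4    2    2   -4   -3   -4    1   -4   -5    6    1    1    1    0   -3   -4   -6   -4    4   -1    2   -1]
 [   0   -2    2   -2   -3   -1    5    1    2   -1   -2    4    3    1    3   -2   -1   -7    2    4   -1    0    0    0   -5    1    4   -1    2   -2    2    3    0   -1    3    1   -1   -3]
 [   3    3    2   -5    6    0    4   -3    3   -2   -2    2   -3   -2   -3   -1   -5    5    2    1    1    1    2    1   -2    1    0   -4   -4   -2   -6   -1   10   -3   -1   -5   -1    4]
 [   3   -1   -1    2   31   30   31
[... 2738 characters left out ...]
  16   11   15   17   19   15   12   15   16   20   16   16   10   12   13    7   15   12   14    1   -2    4   -3    1]
 [   3    3   -2   -5    5   18   16   15    9   14   12   13   13   13   12   11   13    7   12    8    6   15   13    6   -4    0    2    1    7    4    0   -3   -3    1    1   -1    3    5]
 [   1    0    6   -3   -3    4   -2    2   -2    6    0   -7    2    3   -1    2    2    0   -5    0    1    9   -2    1    2   -2   -5   -4   -1   -1   -6    1    2    1   -1   -2   -3    2]
 [   0   -1    3    5   -2   -1   -2   -3   -1   -1    1    2    2    1   -3   -4   -6    0    4   -4    0   -3    6   -2    0    7   -1    2   -2    4    0   -1    3    2    6    0   -3    5]]
```

View pics/bat.png

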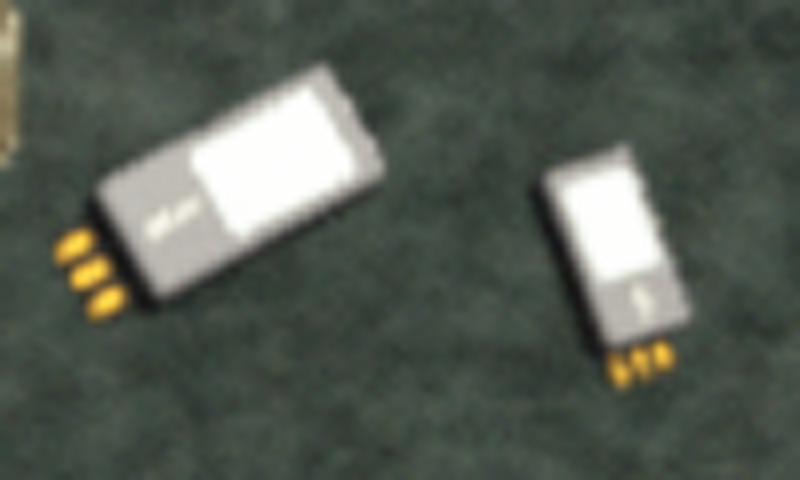

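View pics/chg.png

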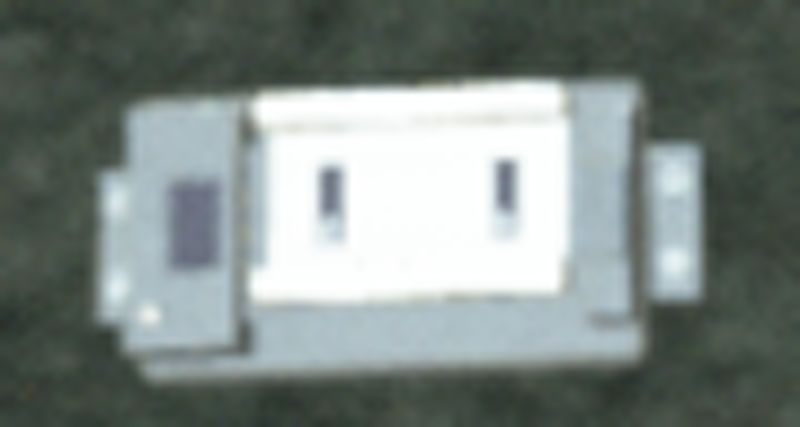

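Battery crop: the large block has three brass pads at about (90,272) in the crop, and the smaller look-alike is at (620,260), so the choice is right. In the charger crop the rails run along rows ~105 and ~285, clamped towards the top of the picture (the charger's -y side).

```bash
cat >> h.py <<'E'
def go(p,yaw,tilt=0,q0=None):
    """tool pose: TCP p, tool x = -(battery x) at yaw deg; tilt deg heel-up. prints jog numbers"""
    o=r.observe();q=o["tool_rot"];T=Ro.from_quat([q[1],q[2],q[3],q[0]])
    W=Ro.from_euler("Z",yaw,degrees=True)*Ro.from_euler("Y",tilt,degrees=True)*Ro.from_euler("Y",180,degrees=True)
    print("xyz",(T.inv().apply(np.array(p)-o["ee_pos"])*100).round(2),"dr",np.degrees((T.inv()*W).as_rotvec()).round(1),"t",o["time_s"])
E
python3 - <<'E'
from h import *
f=r.grab_frame("top");P=cloud(f);p=f["pixels"];z=P[...,2]
g=p.min(2).astype(np.uint8);m=np.zeros_like(g);m[205:245,125:175]=(g[205:245,125:175]>215)
n,l,s,c=cv2.connectedComponentsWithStats(m,connectivity=4);k=1+s[1:,4].argmax();print(s[k],c[k])
v,u=np.nonzero(l==k);X=np.array([onz(f,(x,y),.028)[:2]*1000 for x,y in zip(u,v)],np.float32);R=cv2.minAreaRect(X);print("white",R);print(cv2.boxPoints(R).round(1))
# housing top z=?, keeper: by height
for nm,lo,hi,a,b in(("housing",.026,.045,112,134),("keeper",.021,.04,168,182)):
    m=(z>lo)&(z<hi);w=np.zeros_like(m);w[205:245,a:b]=1;m=cv2.morphologyEx((m&w).astype(np.uint8),cv2.MORPH_OPEN,np.ones((3,3)))
    v,u=np.nonzero(m);X=P[v,u];print(nm,np.median(X,0).round(4),cv2.minAreaRect(np.array([onz(f,(x,y),np.median(X[:,2]))[:2]*1000 for x,y in zip(u,v)],np.float32)))
# obstacle heights along corridor
for y in np.arange(-.2,.25,.05):
    mm=(abs(P[...,1]-y)<.03)&(abs(P[...,0]-.5)<.08)&(f["depth"]>.5);print(round(y,2),np.percentile(z[mm],99.5).round(3),end="; ")
go((.514,-.274,.13),115)
print(r.observe()["gripper_width"])
E
```

```text
[133 209  36  25 750] [151.15066667 221.30666667]
white ((526.1605224609375, 310.9436950683594), (94.6678237915039, 63.993473052978516), 89.33955383300781)
[[493.6 264. ]
 [557.6 263.2]
 [558.7 357.9]
 [494.7 358.6]]
housing [0.5184 0.3789 0.0318] ((519.5422973632812, 379.3017578125), (76.73657989501953, 32.65949630737305), 0.06406485289335251)
keeper [0.516  0.2498 0.0278] ((516.7103881835938, 250.32017517089844), (16.213258743286133, 63.08736801147461), 89.08102416992188)
-0.2 0.083; -0.15 0.086; -0.1 0.088; -0.05 0.087; -0.0 0.086; 0.05 0.086; 0.1 0.087; 0.15 0.089; 0.2 0.008; xyz [ 38.11 -20.95  10.13] dr [-0.  -0.  86.1] t 1.65
0.08551131327367945
```

Request:
{"op": "jog_arm", "data": {"xyz": [[38.1, -21, 10.1], [38.1, -21, 10.1], [38.1, -21, 10.1], [38.1, -21, 10.1], [38.1, -21, 10.1], [38.1, -21, 10.1], [38.1, -21, 10.1], [38.1, -21, 10.1], [38.1, -21, 10.1], [38.1, -21, 10.1], [38.1, -21, 10.1], [38.1, -21, 10.1]], "dr": [[0, 0, 86], [0, 0, 86], [0, 0, 86], [0, 0, 86], [0, 0, 86], [0, 0, 86], [0, 0, 86], [0, 0, 86], [0, 0, 86], [0, 0, 86], [0, 0, 86], [0, 0, 86]], "claw": [1, 1, 1, 1, 1, 1, 1, 1, 1, 1, 1, 1]}}

```text
time_s: 2.65
ee_pos: [0.5196, -0.2635, 0.1282]
tool_rot: [-0.004, 0.846, -0.533, -0.001]
force: [0.4, 1.7, -0.5]
gripper_width: 0.0856
finger_force: 0.0
```

```bash
python3 - <<'E'
from h import *
o=r.observe();print(o["ee_pos"],o["joint_pos"],o["joint_velocities"],o["force"])
go((.514,-.274,.018),115)
f=r.grab_frame("side");P=cloud(f)
for q in r.regions_of("side","battery"):
    m=q["region"]&(f["depth"]>0);print(q["score"],q["uv"],np.percentile(P[m],[2,50,98],axis=0).round(3))
# charger yaw with line fits in top picture
f=r.grab_frame("top");g=f["pixels"].min(2).astype(float)
for nm,rows in(("far rail outer",range(214,202,-1)),("near edge",range(226,244))):
    pts=[]
    for u in range(136,166):
        a=[g[v,u] for v in rows]
        for i in range(1,len(a)):
            if a[i]<212<=a[i-1]:
                pts.append(onz(f,(u,rows[0]+(rows[1]-rows[0])*(i-1+(a[i-1]-212)/(a[i-1]-a[i]))),.028)[:2]);break
    X=np.array(pts,np.float32);d=cv2.fitLine(X,cv2.DIST_HUBER,0,.001,.001).ravel();print(nm,len(X),d.round(4),"yaw",np.degrees(np.arctan2(d[1],d[0]))%180)
E
```

```text
[ 0.51956228 -0.26353412  0.12815111] [ 0.20200731  0.65513083  0.37796927  1.749586   -0.32872935  0.80201597
 -1.95438974] [-0.1917965   0.03969454  0.51639993  0.02843976 -0.31162016  0.07747373
 -1.10076572] [ 0.35178785  1.69786001 -0.52984356]
xyz [ 0.77  1.   11.01] dr [-0.3  0.4  0.6] t 2.65
0.82 [308.1, 323.7] [[ 0.452 -0.425  0.001]
 [ 0.485 -0.412  0.025]
 [ 0.521 -0.387  0.033]]
0.7 [304.3, 280.8] [[ 0.481 -0.325  0.001]
 [ 0.513 -0.293  0.034]
 [ 0.552 -0.229  0.045]]
far rail outer 30 [0.0151 0.9999 0.558  0.3217] yaw 89.136955
near edge 30 [0.0083 1.     0.4941 0.322 ] yaw 89.52509
```

Request:
{"op": "jog_arm", "data": {"xyz": [[0, 0, 2], [0, 0, 4], [0, 0, 5], [0, 0, 5], [0, 0, 5]], "dr": [[0, 0, 0], [0, 0, 0], [0, 0, 0], [0, 0, 0], [0, 0, 0]], "claw": [1, 1, 1, 1, 1]}}

```text
time_s: 3.22
ee_pos: [0.513, -0.2749, 0.0805]
tool_rot: [0.0, 0.844, -0.537, -0.0]
force: [0.3, 0.7, 0.5]
gripper_width: 0.0855
finger_force: 0.0
```

```bash
python3 - <<'E'
from h import *
o=r.observe();print(o["ee_pos"],o["joint_velocities"].round(2) if hasattr(o["joint_velocities"],"round") else "")
go((.5145,-.274,.0185),115)
E
```

```text
[ 0.51295462 -0.27491004  0.08052985] [-0.01 -0.02  0.01 -0.02 -0.   -0.   -0.  ]
xyz [-0.02 -0.18  6.2 ] dr [ 0.  -0.   0.1] t 3.2167
```

Request:
{"op": "jog_arm", "data": {"xyz": [[0, -0.2, 3], [0, -0.2, 5.5], [0, -0.2, 6.2], [0, -0.2, 6.2], [0, -0.2, 6.2], [0, -0.2, 6.2], [0, -0.2, 6.2], [0, -0.2, 6.2], [0, -0.2, 6.2], [0, -0.2, 6.2], [0, -0.2, 6.2], [0, -0.2, 6.2]], "dr": [[0, 0, 0], [0, 0, 0], [0, 0, 0], [0, 0, 0], [0, 0, 0], [0, 0, 0], [0, 0, 0], [0, 0, 0], [0, 0, 0], [0, 0, 0], [0, 0, 0], [0, 0, 0]], "claw": [1, 1, 1, 0, 0, 0, 0, 0, 0, 0, 0, 0]}}

```text
time_s: 4.22
ee_pos: [0.5167, -0.2739, 0.0205]
tool_rot: [0.0, 0.844, -0.536, 0.002]
force: [-0.0, 1.1, 6.3]
gripper_width: 0.043
finger_force: 64.8
```

```bash
python3 - <<'E'
from h import *
o=r.observe();print(o["ee_pos"],o["gripper_width"],o["finger_force"],o["force"])
f=r.grab_frame("side");cv2.imwrite("pics/grip.png",cv2.resize(f["pixels"][225:315,250:370],(800,600),interpolation=cv2.INTER_CUBIC))
for X in ([.5145,-.274,.0],[.5345,-.264,.018],[.4945,-.283,.018]):print(((np.array(proj(f,X))-[250,225])*6.667).round())
E
```

```text
[ 0.5166566  -0.27385971  0.02045328] 0.043030690690220516 64.76989030838013 [-0.03828679  1.11385436  6.27805271]
[326. 430.]
[381. 356.]
[274. 406.]
```

View pics/grip.png

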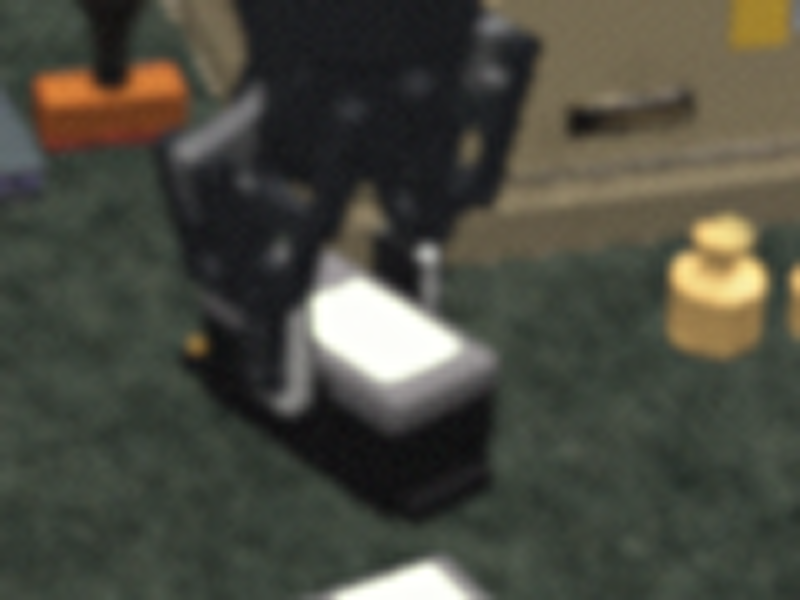

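The block is gripped across its width, with the fingertip at about (290,410), which is about 18 mm up its side. The next move is to lift and carry it.

Request:
{"op": "jog_arm", "data": {"xyz": [[0, 0, -1], [0, 0, -4], [0, 0, -8], [0, 0, -12], [0, 0, -16], [0, 0, -20], [0, 0, -20], [0, 0, -20]], "dr": [[0, 0, 0], [0, 0, 0], [0, 0, 0], [0, 0, 0], [0, 0, 0], [0, 0, 0], [0, 0, 0], [0, 0, 0]], "claw": [0, 0, 0, 0, 0, 0, 0, 0]}}

```text
time_s: 4.93
ee_pos: [0.5163, -0.2731, 0.2212]
tool_rot: [-0.001, 0.844, -0.536, 0.003]
force: [0.3, 0.8, -4.1]
gripper_width: 0.0426
finger_force: 63.8
```

```bash
cat >> h.py <<'E'
C=np.array([.526,.308,.014]);YAW=89.3;G=np.array([-.0005,0,.0205])  # bay centre line between rails, yaw, TCP in battery frame
def tip(x,y,z,tilt,C=C,yaw=YAW):
    """TCP for tongue tip at x,y,z mm of (rail-centred) bay"""
    Y=Ro.from_euler("Z",yaw,degrees=True);W=Y*Ro.from_euler("Y",tilt,degrees=True)
    p=C+Y.apply(np.array([x,y,z])/1000)+W.apply(G-[.059,0,0]);go(p,yaw,tilt);return p
def where(C=C,yaw=YAW):
    o=r.observe();q=o["tool_rot"];B=Ro.from_quat([q[1],q[2],q[3],q[0]])*Ro.from_euler("Y",180,degrees=True)
    Y=Ro.from_euler("Z",yaw,degrees=True)
    t=Y.inv().apply(o["ee_pos"]+B.apply(np.array([.059,0,0])-G)-C)*1000;h=Y.inv().apply(o["ee_pos"]+B.apply(np.array([-.051,0,0])-G)-C)*1000
    e=(Y.inv()*B).as_euler("ZYX",degrees=True);print("t",round(o["time_s"],2),"tip",t.round(1),"heel",h.round(1),"yaw/tilt/roll",e.round(2),"F(charger)",Y.inv().apply(o["force"]).round(1),"M",np.round(Y.inv().apply(o["moment"]),2),"w",round(o["gripper_width"]*1000,1))
E
python3 - <<'E'
from h import *
where();go((.48,.0,.22),100);print(tip(38,0,40,25))
E
```

```text
t 4.93 tip [-527.7   28.4  186.5] heel [-626.7  -19.5  186.9] yaw/tilt/roll [25.84  0.23 -0.22] F(charger) [ 0.8 -0.3 -4.1] M [ 0.06 -0.04  0.08] w 42.6
xyz [-26.27  -8.32   0.05] dr [-0.2 -0.2 15.1] t 4.9333
xyz [-51.59 -25.21  12.24] dr [-5.9 24.4 25.4] t 4.9333
[0.52591128 0.3007389  0.0977251 ]
```

Request:
{"op": "jog_arm", "data": {"xyz": [[-4, -1.3, 0], [-8, -2.6, 0], [-12, -4, 0], [-16, -5.3, 0], [-20, -6.6, 0], [-24, -7.9, 0], [-28, -9.5, 0], [-32, -12, 0], [-36, -14.5, 0], [-40, -17.5, 0], [-43, -20, 0], [-46, -22, 0]], "dr": [[0, 0, 2], [0, 0, 4], [0, 0, 7], [0, 0, 10], [0, 0, 12], [0, 0, 15], [0, 0, 18], [0, 0, 21], [0, 0, 24], [-1.5, 6, 25], [-3, 12, 25], [-4.5, 18, 25.4]], "claw": [0, 0, 0, 0, 0, 0, 0, 0, 0, 0, 0, 0]}}

```text
time_s: 5.93
ee_pos: [0.5128, 0.1743, 0.2046]
tool_rot: [0.101, 0.708, -0.693, 0.092]
force: [15.1, -59.3, 38.3]
gripper_width: 0.0425
finger_force: 64.2
```

Request:
{"op": "jog_arm", "data": {"xyz": [[0, 0, 0], [0, 0, 0]], "dr": [[0, 0, 0], [0, 0, 0]], "claw": [0, 0]}}

```text
time_s: 6.1
ee_pos: [0.5079, 0.1841, 0.1888]
tool_rot: [0.111, 0.715, -0.685, 0.085]
force: [0.6, -2.5, -1.1]
gripper_width: 0.0429
finger_force: 63.5
```

```bash
python3 - <<'E'
from h import *
where();tip(36,0,40,25)
E
```

```text
t 6.1 tip [-72.6  20.7 138.8] heel [-178.2   14.2  168.9] yaw/tilt/roll [ 3.54 15.85  2.57] F(charger) [-2.4 -0.6 -1.1] M [-0.03 -0.29 -0.03] w 42.9
xyz [-13.41  -2.62   5.54] dr [1.3 9.1 3.5] t 6.1
```

Request:
{"op": "jog_arm", "data": {"xyz": [[-2, -0.5, 0], [-5, -1, 0.5], [-8, -2, 1.5], [-11, -2.5, 3], [-13.4, -2.6, 4], [-13.4, -2.6, 5], [-13.4, -2.6, 5.5], [-13.4, -2.6, 5.5], [-13.4, -2.6, 5.5]], "dr": [[0, 2, 1], [0.5, 4, 2], [1, 6, 3], [1.3, 9.1, 3.5], [1.3, 9.1, 3.5], [1.3, 9.1, 3.5], [1.3, 9.1, 3.5], [1.3, 9.1, 3.5], [1.3, 9.1, 3.5]], "claw": [0, 0, 0, 0, 0, 0, 0, 0, 0]}}

```text
time_s: 6.85
ee_pos: [0.5257, 0.2056, 0.0749]
tool_rot: [0.128, 0.697, -0.691, 0.143]
force: [0.6, -0.9, -3.1]
gripper_width: 0.0428
finger_force: 63.5
```

```bash
python3 - <<'E'
from h import *
where();tip(36,0,40,25)
fs=r.grab_frame("side");ft=r.grab_frame("top")
a=cv2.resize(ft["pixels"][195:255,110:200],(800,533),interpolation=cv2.INTER_CUBIC);cv2.imwrite("pics/t2.png",a)
a=cv2.resize(fs["pixels"][130:205,190:290],(800,600),interpolation=cv2.INTER_CUBIC);cv2.imwrite("pics/s2.png",a)
for c,f in(("top",ft),("side",fs)):
    for t in("tongue","heel"):
        for q in r.mark_of(c,t): print(c,t,round(q["score"],2),np.round(q["uv"],1))
# expected
o=r.observe();q=o["tool_rot"];B=Ro.from_quat([q[1],q[2],q[3],q[0]])*Ro.from_euler("Y",180,degrees=True)
for nm,b in(("tip",[.059,0,0]),("heel",[-.051,0,0])):
    X=o["ee_pos"]+B.apply(np.array(b)-G);print(nm,X.round(4),np.round(proj(ft,X),1),np.round(proj(fs,X),1))
E
```

```text
t 6.85 tip [-55.   -0.6  19.5] heel [-156.9   -2.4   61. ] yaw/tilt/roll [ 1.02 22.12 -1.21] F(charger) [-0.9 -0.6 -3.1] M [-0.   -0.67  0.  ] w 42.8
xyz [-7.77 -0.19 -5.62] dr [-1.6  2.9  0.9] t 6.85
top tongue 0.55 [420.2 238.9]
top heel 0.85 [209.  214.4]
top heel 0.55 [407.5 211.9]
side tongue 0.85 [256.7 177.7]
side tongue 0.84 [286.9 337.5]
side heel 0.82 [261.7 175.8]
side heel 0.72 [320.9 322.5]
side heel 0.39 [254.8 176.5]
tip [0.5264 0.2528 0.0345] [171.5 219.5] [252.  177.1]
heel [0.5269 0.1509 0.0758] [207.6 214.1] [260.  177.3]
```

View pics/t2.png

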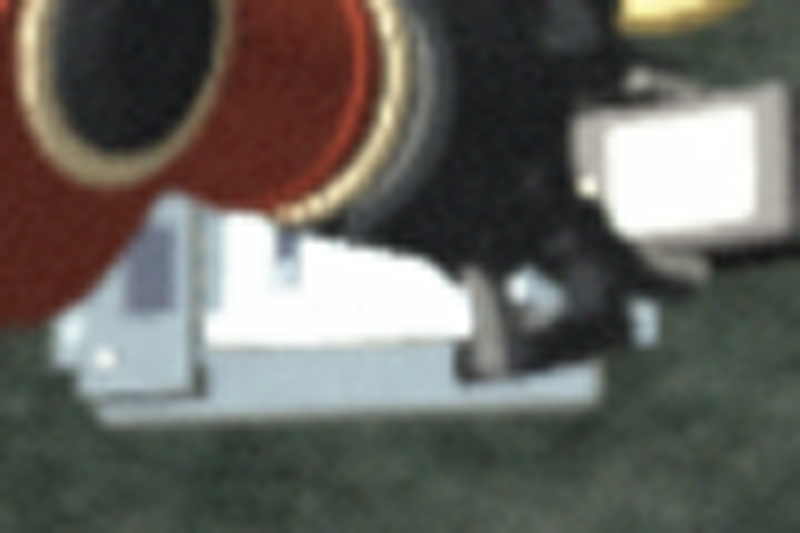

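View pics/s2.png

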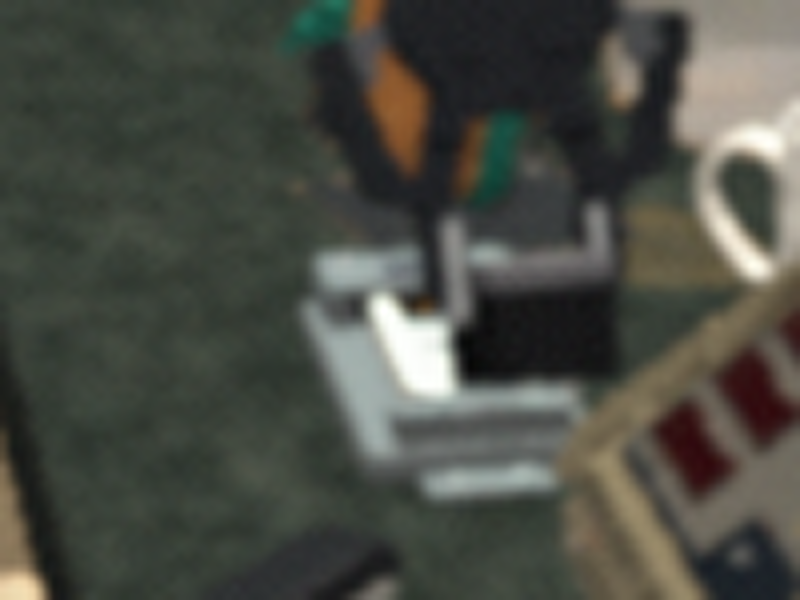

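The block is held and tilted heel-up; the side crop shows it still behind the keeper at about (480,330), so it hasn't moved far enough yet. It needs to rise and come forward.

Request:
{"op": "jog_arm", "data": {"xyz": [[0, 0, -2], [-1, 0, -4], [-3, 0, -5.6], [-5, 0, -5.6], [-7, -0.2, -5.6], [-7.8, -0.2, -5.6], [-7.8, -0.2, -5.6], [-7.8, -0.2, -5.6], [-7.8, -0.2, -5.6]], "dr": [[0, 0, 0], [0, 0, 0], [0, 2, 0], [-1.6, 2.9, 0.9], [-1.6, 2.9, 0.9], [-1.6, 2.9, 0.9], [-1.6, 2.9, 0.9], [-1.6, 2.9, 0.9], [-1.6, 2.9, 0.9]], "claw": [0, 0, 0, 0, 0, 0, 0, 0, 0]}}

```text
time_s: 7.9
ee_pos: [0.5171, 0.2212, 0.0646]
tool_rot: [0.141, 0.708, -0.677, 0.143]
force: [3.5, -9.9, 24.8]
gripper_width: 0.0431
finger_force: 67.0
```

```bash
python3 - <<'E'
from h import *
where();tip(36,0,40,25);o=r.observe();print(np.round(o["joint_pos"],2),np.round(o["joint_velocities"],2))
E
```

```text
t 7.9 tip [-40.4  10.7   8.3] heel [-141.3    4.7   51.6] yaw/tilt/roll [ 3.41 23.17  0.36] F(charger) [-9.9 -3.6 24.8] M [-0.5   2.91  0.31] w 43.1
xyz [-5.78 -1.2  -6.09] dr [-1.   1.8  3.1] t 7.9
[-1.23  1.22  1.32  1.72 -0.85  1.14 -2.84] [-0.    0.01 -0.    0.01 -0.01 -0.02 -0.  ]
```

The wrist is at its joint limit (q7 = -2.84, q3 = 1.32) because I grasped with the wrong half turn. I'll back out, set the block down on the open worktop on the right, and regrasp with the tool turned 180°.

Request:
{"op": "jog_arm", "data": {"xyz": [[1, 0, -1], [3, 0, -3], [5, 0, -5], [7, 0, -7], [9, 0, -9], [9, 0, -9]], "dr": [[0, 0, 0], [0, 0, 0], [0, -5, -3], [0, -10, -6], [0, -15, -10], [0, -20, -15]], "claw": [0, 0, 0, 0, 0, 0]}}

```text
time_s: 8.4
ee_pos: [0.5206, 0.1714, 0.185]
tool_rot: [0.032, 0.802, -0.596, -0.002]
force: [1.6, -1.8, -3.2]
gripper_width: 0.0429
finger_force: 64.3
```

```bash
python3 - <<'E'
from h import *
where();o=r.observe();print(o["ee_pos"],np.round(o["joint_pos"],2),np.round(o["joint_velocities"],2))
go((.49,-.05,.22),110);go((.515,-.27,.2),115)
E
```

```text
t 8.4 tip [-81.   22.5 148.4] heel [-185.8  -10.6  152.3] yaw/tilt/roll [17.49  2.05  3.07] F(charger) [-1.8 -1.6 -3.2] M [-0.2   0.05  0.03] w 42.9
[0.52055074 0.17141259 0.1849708 ] [-1.02  0.83  1.21  1.76 -0.78  1.2  -2.43] [ 0.75 -0.48 -0.86  0.06 -0.29  0.09  1.33]
xyz [20.43  9.46 -2.27] dr [ 3.1 -2.  -3.3] t 8.4
xyz [42.13 13.27  0.72] dr [ 3.2 -1.8 -8.3] t 8.4
```

Request:
{"op": "jog_arm", "data": {"xyz": [[4, 1.8, -0.8], [8, 3.7, -1.3], [12, 5.5, -2], [16, 7.3, -2.2], [20, 9.3, -2.2], [24, 10, -2], [28, 10.8, -1.5], [32, 11.5, -1], [36, 12.2, -0.5], [40, 13, 0], [42, 13.3, 0.7], [42, 13.3, 0.7]], "dr": [[1, -0.5, -1], [2, -1, -2], [3, -2, -3], [3, -2, -3], [3, -2, -4], [3, -2, -5], [3, -2, -6], [3, -2, -7], [3.2, -1.8, -8.3], [3.2, -1.8, -8.3], [3.2, -1.8, -8.3], [3.2, -1.8, -8.3]], "claw": [0, 0, 0, 0, 0, 0, 0, 0, 0, 0, 0, 0]}}

```text
time_s: 9.4
ee_pos: [0.5089, -0.2735, 0.1939]
tool_rot: [0.008, 0.841, -0.541, -0.003]
force: [-0.2, -0.4, -3.4]
gripper_width: 0.0429
finger_force: 64.1
```

Request:
{"op": "jog_arm", "data": {"xyz": [[0, 0, 0], [0, 0, 0], [0, 0, 0]], "dr": [[0, 0, 0], [0, 0, 0], [0, 0, 0]], "claw": [0, 0, 0]}}

```text
time_s: 9.65
ee_pos: [0.5125, -0.2622, 0.1935]
tool_rot: [0.003, 0.845, -0.535, -0.005]
force: [0.4, 0.1, -4.2]
gripper_width: 0.043
finger_force: 64.2
```

```bash
python3 - <<'E'
from h import *
where();o=r.observe();print(o["ee_pos"],np.round(o["joint_pos"],2),np.round(o["joint_velocities"],2))
go((.515,-.27,.024),115)
f=r.grab_frame("top");P=cloud(f)
for q in r.regions_of("top","battery"):
    m=q["region"]&(f["depth"]>0);print(q["score"],q["uv"],np.median(P[m],0))
E
```

```text
t 9.65 tip [-516.8   32.8  159.4] heel [-615.7  -15.3  158.8] yaw/tilt/roll [25.95 -0.33  0.63] F(charger) [ 0.1 -0.4 -4.2] M [-0.03  0.    0.02] w 43.0
[ 0.51248368 -0.26219928  0.19354868] [-0.15  0.75  1.04  1.7  -0.7   1.12 -1.6 ] [-0.01 -0.01 -0.   -0.    0.   -0.   -0.  ]
xyz [ 0.91 -0.08 16.95] dr [0.6 0.3 0.2] t 9.65
0.58 [366.1, 210.9] [ 0.48806459 -0.23466713  0.21520201]
```

Request:
{"op": "jog_arm", "data": {"xyz": [[0.3, 0, 4], [0.9, 0, 8], [0.9, 0, 12], [0.9, 0, 15], [0.9, 0, 16.4], [0.9, 0, 16.8], [0.9, 0, 17], [0.9, 0, 17.1]], "dr": [[0.6, 0.3, 0], [0.6, 0.3, 0], [0.6, 0.3, 0], [0.6, 0.3, 0], [0.6, 0.3, 0], [0.6, 0.3, 0], [0.6, 0.3, 0], [0.6, 0.3, 0]], "claw": [0, 0, 0, 0, 0, 0, 0, 0]}}

```text
time_s: 10.42
ee_pos: [0.5156, -0.2732, 0.0249]
tool_rot: [0.001, 0.844, -0.536, 0.002]
force: [-1.0, -0.2, -2.1]
gripper_width: 0.0427
finger_force: 64.1
```

Request:
{"op": "jog_arm", "data": {"xyz": [[0, 0, 0.2], [0, 0, 0.4], [0, 0, 0.4], [0, 0, 0.4], [0, 0, 0.4], [0, 0, 0.4], [0, 0, 0.4], [0, 0, -2], [0, 0, -5], [0, 0, -7], [0, 0, -7], [0, 0, -7]], "dr": [[0, 0, 0], [0, 0, 0], [0, 0, 0], [0, 0, 0], [0, 0, 0], [0, 0, 0], [0, 0, 0], [0, 0, 0], [0, 0, 0], [0, 0, 7], [0, 0, 14], [0, 0, 21]], "claw": [0, 0, 1, 1, 1, 1, 1, 1, 1, 1, 1, 1]}}

```text
time_s: 11.42
ee_pos: [0.5151, -0.2729, 0.095]
tool_rot: [-0.0, 0.73, -0.683, 0.002]
force: [-0.3, -0.1, -0.6]
gripper_width: 0.0851
finger_force: 0.0
```

```bash
python3 - <<'E'
from h import *
o=r.observe();print(o["ee_pos"],np.round(o["joint_pos"],2),np.round(o["joint_velocities"],2))
E
```

```text
[ 0.51509476 -0.27286432  0.09499072] [-0.1   0.9   1.01  1.79 -0.91  0.99 -1.79] [-0.13  0.19  0.32  0.02 -0.27  0.23 -1.22]
```

Request:
{"op": "jog_arm", "data": {"xyz": [[0, 0, -4], [0, 0, -4], [0, 0, -4], [0, 0, -4], [0, 0, -4], [0, 0, -4], [0, 0, -4], [0, 0, -4], [0, 0, -4], [0, 0, -4], [0, 0, -4], [0, 0, -4]], "dr": [[0, 0, -7], [0, 0, -14], [0, 0, -21], [0, 0, -28], [0, 0, -35], [0, 0, -42], [0, 0, -49], [0, 0, -56], [0, 0, -63], [0, 0, -70], [0, 0, -77], [0, 0, -84]], "claw": [1, 1, 1, 1, 1, 1, 1, 1, 1, 1, 1, 1]}}

```text
time_s: 12.42
ee_pos: [0.5141, -0.2722, 0.1332]
tool_rot: [0.001, 1.0, -0.013, 0.0]
force: [0.4, -0.4, 0.2]
gripper_width: 0.0858
finger_force: 0.0
```

Request:
{"op": "jog_arm", "data": {"xyz": [[0, 0, 0], [0, 0, 0], [0, 0, 0], [0, 0, 0], [0, 0, 0], [0, 0, 0], [0, 0, 0], [0, 0, 0], [0, 0, 0], [0, 0, 0], [0, 0, 0], [0, 0, 0]], "dr": [[0, 0, -7], [0, 0, -14], [0, 0, -21], [0, 0, -28], [0, 0, -35], [0, 0, -42], [0, 0, -49], [0, 0, -56], [0, 0, -63], [0, 0, -70], [0, 0, -77], [0, 0, -84]], "claw": [1, 1, 1, 1, 1, 1, 1, 1, 1, 1, 1, 1]}}

```text
time_s: 13.42
ee_pos: [0.5139, -0.2724, 0.1331]
tool_rot: [0.001, 0.752, 0.659, -0.0]
force: [0.9, 0.0, -0.3]
gripper_width: 0.0854
finger_force: 0.0
```

```bash
sed -i 's/W=Ro.from_euler("Z",yaw,degrees=True)\*Ro.from_euler("Y",tilt,degrees=True)\*Ro.from_euler("Y",180,degrees=True)/W=Ro.from_euler("Z",yaw,degrees=True)*Ro.from_euler("Y",tilt,degrees=True)*Ro.from_euler("X",180,degrees=True)/; s/\*Ro.from_euler("Y",180,degrees=True)$/*Ro.from_euler("X",180,degrees=True)/' h.py; grep -n '180' h.py
python3 - <<'E'
from h import *
o=r.observe();print(o["ee_pos"],np.round(o["joint_pos"],2),np.round(o["joint_velocities"],2))
f=r.grab_frame("top");P=cloud(f);z=P[...,2]
def rect(m,z):
    v,u=np.nonzero(m);X=np.array([onz(f,(x,y),z)[:2] for x,y in zip(u,v)],np.float32)*1000
    return cv2.minAreaRect(X),len(X)
for q in r.regions_of("top","battery"): print(q["score"],q["uv"],rect(q["region"]&(z>.036)&(z<.055),.044))
for q in r.mark_of("top","tongue"):print(q["score"],q["uv"],onz(f,q["uv"],0))
cv2.imwrite("pics/re.png",cv2.resize(f["pixels"][180:260,330:440],(770,560),interpolation=cv2.INTER_CUBIC))
go((.515,-.274,.0185),115)
E
```

```text
19:    W=Ro.from_euler("Z",yaw,degrees=True)*Ro.from_euler("Y",tilt,degrees=True)*Ro.from_euler("X",180,degrees=True)
27:    o=r.observe();q=o["tool_rot"];B=Ro.from_quat([q[1],q[2],q[3],q[0]])*Ro.from_euler("X",180,degrees=True)
[ 0.51390746 -0.27241505  0.13309833] [ 0.29  0.63  0.25  1.75 -0.21  0.79  0.51] [ 0.26 -0.04 -0.42 -0.01  0.35 -0.04  1.13]
0.74 [417.6, 225.0] (((489.464599609375, -399.05377197265625), (51.88373947143555, 11.742857933044434), 39.98179626464844), 7)
0.53 [420.9, 235.8] [ 0.45039851 -0.41675219  0.        ]
0.15 [136.2, 169.4] [0.68183904 0.35733529 0.        ]
xyz [-0.13  0.12 11.46] dr [  0.    0.  -33.1] t 13.5667
```

Request:
{"op": "jog_arm", "data": {"xyz": [[0, 0, 0], [0, 0, 2], [0, 0, 4], [-0.1, 0.1, 5], [-0.1, 0.1, 5], [-0.1, 0.1, 5], [-0.1, 0.1, 5]], "dr": [[0, 0, -7], [0, 0, -14], [0, 0, -21], [0, 0, -28], [0, 0, -33], [0, 0, -33], [0, 0, -33]], "claw": [1, 1, 1, 1, 1, 1, 1]}}

```text
time_s: 14.15
ee_pos: [0.5151, -0.2735, 0.083]
tool_rot: [0.0, 0.538, 0.843, -0.0]
force: [-0.5, 0.3, 0.0]
gripper_width: 0.0852
finger_force: 0.0
```

```bash
python3 - <<'E'
from h import *
f=r.grab_frame("side");P=cloud(f)
for q in r.regions_of("side","battery"):
    m=q["region"]&(f["depth"]>0);print(q["score"],q["uv"],np.percentile(P[m],[2,50,98],axis=0).round(3).tolist())
for t in("tongue","heel"):
    for q in r.mark_of("side",t):print(t,q["score"],q["uv"],onz(f,q["uv"],0).round(3))
go((.515,-.274,.0185),115);print(r.observe()["joint_pos"])
E
```

```text
0.92 [307.3, 322.0] [[0.452, -0.425, -0.0], [0.485, -0.412, 0.023], [0.523, -0.352, 0.033]]
0.8 [302.4, 280.0] [[0.481, -0.323, 0.003], [0.512, -0.291, 0.035], [0.548, -0.237, 0.045]]
0.29 [244.0, 176.3] [[0.477, 0.227, 0.001], [0.515, 0.307, 0.017], [0.556, 0.39, 0.033]]
tongue 0.87 [282.4, 280.0] [ 0.49  -0.233  0.   ]
tongue 0.86 [282.2, 338.5] [ 0.441 -0.417  0.   ]
heel 0.67 [318.8, 298.1] [ 0.545 -0.312  0.   ]
xyz [-0.03 -0.07  6.51] dr [0.  0.1 0.1] t 14.35
[ 0.40498157  0.6904762   0.07140354  1.7790173  -0.07165921  0.67288793
  0.95348162]
```

Request:
{"op": "jog_arm", "data": {"xyz": [[0, 0, 3], [0, 0, 5.5], [0, 0, 6.4], [0, 0, 6.4], [0, 0, 6.4], [0, 0, 6.4], [0, 0, 6.4], [0, 0, 6.4], [0, 0, 6.4], [0, 0, 6.4], [0, 0, 6.4]], "dr": [[0, 0, 0], [0, 0, 0], [0, 0, 0], [0, 0, 0], [0, 0, 0], [0, 0, 0], [0, 0, 0], [0, 0, 0], [0, 0, 0], [0, 0, 0], [0, 0, 0]], "claw": [1, 1, 1, 1, 0, 0, 0, 0, 0, 0, 0]}}

```text
time_s: 15.27
ee_pos: [0.5162, -0.274, 0.0208]
tool_rot: [0.002, 0.536, 0.844, -0.0]
force: [-1.7, 0.3, 5.6]
gripper_width: 0.0427
finger_force: 64.4
```

```bash
python3 - <<'E'
from h import *
o=r.observe();print(o["ee_pos"],o["tool_rot"],o["force"],o["moment"])
E
```

```text
[ 0.51618652 -0.27397058  0.02084261] [ 1.95779212e-03  5.36257538e-01  8.44052134e-01 -1.20667839e-04] [-1.7307735   0.26406328  5.62873615] [-0.05295137  0.25108652 -0.05293438]
```

Request:
{"op": "jog_arm", "data": {"xyz": [[0, 0, -1], [0, 0, -4], [0, 0, -8], [0, 0, -12], [0, 0, -16], [0, 0, -19], [0, 0, -19], [0, 0, -19]], "dr": [[0, 0, 0], [0, 0, 0], [0, 0, 0], [0, 0, 0], [0, 0, 0], [0, 0, 0], [0, 0, 0], [0, 0, 0]], "claw": [0, 0, 0, 0, 0, 0, 0, 0]}}

```text
time_s: 15.93
ee_pos: [0.5154, -0.2732, 0.211]
tool_rot: [0.002, 0.536, 0.844, 0.0]
force: [-0.7, 0.1, -4.4]
gripper_width: 0.0429
finger_force: 63.4
```

```bash
sed -i 's/^C=.*/C=np.array([.526,.308,.014]);YAW=89.3;G=np.array([-.0005,0,.0208])/' h.py
python3 - <<'E'
from h import *
where();go((.47,-.02,.21),102);go((.525,.22,.21),89.3);tip(36,0,40,25)
E
```

```text
t 15.93 tip [-527.8   29.4  176. ] heel [-626.8  -18.5  176.4] yaw/tilt/roll [25.85  0.2  -0.13] F(charger) [ 0.1  0.7 -4.4] M [ 0.05 -0.04 -0.01] w 42.9
xyz [24.85  6.66  0.03] dr [ 0.2  0.2 13.1] t 15.9333
xyz [ 4.424e+01  2.183e+01 -1.000e-02] dr [ 0.2  0.2 25.8] t 15.9333
xyz [51.38 25.24 11.18] dr [  5.8 -24.4  25.4] t 15.9333
```

Request:
{"op": "jog_arm", "data": {"xyz": [[2, 0.5, 0], [6, 1.5, 0], [10, 2.6, 0], [14, 3.7, 0], [18, 4.8, 0], [22, 6, 0], [26, 8, 0], [30, 11, 0], [34, 14, 0], [38, 17, 0], [42, 20, 0], [44.2, 21.8, 0]], "dr": [[0, 0, 2], [0, 0, 4], [0, 0, 6], [0, 0, 8], [0, 0, 10], [0, 0, 12], [0, 0, 14], [0, 0, 17], [0, 0, 20], [0, 0, 23], [0, 0, 25], [0, 0, 25.8]], "claw": [0, 0, 0, 0, 0, 0, 0, 0, 0, 0, 0, 0]}}

```text
time_s: 16.93
ee_pos: [0.5171, 0.1985, 0.2061]
tool_rot: [-0.001, 0.711, 0.703, -0.003]
force: [1.3, -0.7, -3.6]
gripper_width: 0.0428
finger_force: 63.4
```

Request:
{"op": "jog_arm", "data": {"xyz": [[0, 0, 0], [0, 0, 0], [0, 0, 0], [0, 0, 0]], "dr": [[0, -7, 0], [0, -14, 0], [0, -21, 0], [0, -25, 0]], "claw": [0, 0, 0, 0]}}

```text
time_s: 17.27
ee_pos: [0.5171, 0.2006, 0.2054]
tool_rot: [0.153, 0.691, 0.688, -0.157]
force: [-0.3, 1.6, -4.5]
gripper_width: 0.0429
finger_force: 63.3
```

```bash
python3 - <<'E'
from h import *
where();o=r.observe();print(o["ee_pos"],np.round(o["joint_pos"],2),np.round(o["joint_velocities"],2));tip(36,0,40,25);tip(36,0,18,25)
E
```

```text
t 17.27 tip [-62.7   8.1 147.1] heel [-162.1    7.3  194.2] yaw/tilt/roll [ 0.5  25.35  0.3 ] F(charger) [ 1.6  0.4 -4.5] M [ 0.05 -0.92  0.01] w 42.9
[0.51705791 0.20055328 0.20540619] [-0.8   0.63  0.32  1.61  0.21  1.17 -0.62] [-0.4   0.32  0.26 -0.22  0.41  0.49 -0.36]
xyz [13.49  0.88  5.49] dr [-0.1  0.4  0.4] t 17.2667
xyz [14.43  0.89  7.48] dr [-0.1  0.4  0.4] t 17.2667
```

Request:
{"op": "jog_arm", "data": {"xyz": [[3, 0.2, 0], [6, 0.4, 0], [9, 0.6, 1], [11, 0.6, 2], [11.5, 0.6, 3], [11.5, 0.6, 3], [11.5, 0.6, 3], [11.5, 0.6, 3]], "dr": [[0, 0, 0], [0, 0, 0], [0, 0, 0], [0, 0, 0], [0, 0, 0], [0, 0, 0], [0, 0, 0], [0, 0, 0]], "claw": [0, 0, 0, 0, 0, 0, 0, 0]}}

```text
time_s: 17.93
ee_pos: [0.5272, 0.286, 0.1336]
tool_rot: [0.153, 0.695, 0.685, -0.155]
force: [-0.7, -0.8, -2.8]
gripper_width: 0.0428
finger_force: 63.3
```

```bash
python3 - <<'E'
from h import *
where();o=r.observe();print(o["ee_pos"],np.round(o["joint_pos"],2),np.round(o["joint_velocities"],2));tip(36,0,22,25);tip(36,0,10,25)
E
```

```text
t 17.93 tip [23.1 -1.6 75.5] heel [-76.5  -1.4 122.2] yaw/tilt/roll [-0.15 25.15 -0.09] F(charger) [-0.8  0.6 -2.8] M [-0.09 -0.75  0.01] w 42.8
[0.52722021 0.286022   0.13358583] [-0.86  0.79  0.3   1.49  0.15  1.15 -0.72] [ 0.   -0.02  0.   -0.02 -0.   -0.   -0.  ]
xyz [ 3.44 -0.16  4.31] dr [ 0.   0.2 -0.1] t 17.9333
xyz [ 3.95 -0.16  5.39] dr [ 0.   0.2 -0.1] t 17.9333
```

Request:
{"op": "jog_arm", "data": {"xyz": [[1, 0, 1], [2, -0.1, 2], [3, -0.2, 3], [3.4, -0.2, 4.3], [3.4, -0.2, 4.3], [3.4, -0.2, 4.3], [3.4, -0.2, 4.3]], "dr": [[0, 0, 0], [0, 0, 0], [0, 0, 0], [0, 0, 0], [0, 0, 0], [0, 0, 0], [0, 0, 0]], "claw": [0, 0, 0, 0, 0, 0, 0]}}

```text
time_s: 18.52
ee_pos: [0.525, 0.3011, 0.0796]
tool_rot: [0.153, 0.694, 0.686, -0.154]
force: [-0.3, 0.3, -3.2]
gripper_width: 0.0428
finger_force: 63.2
```

```bash
python3 - <<'E'
from h import *
where();tip(36,0,10,25)
fs=r.grab_frame("side");ft=r.grab_frame("top")
a=cv2.resize(ft["pixels"][200:250,110:190],(400,250),interpolation=cv2.INTER_CUBIC);b=cv2.resize(fs["pixels"][135:205,200:280],(400,350),interpolation=cv2.INTER_CUBIC)
cv2.imwrite("pics/m3.png",np.hstack([np.vstack([a,np.zeros((100,400,3),np.uint8)]),b]))
E
```

```text
t 18.52 tip [38.2  1.  21.5] heel [-61.5   0.9  68.1] yaw/tilt/roll [ 0.03 25.06 -0.06] F(charger) [ 0.3  0.3 -3.2] M [-0.01 -0.72  0.01] w 42.8
xyz [0.29 0.09 1.14] dr [0.1 0.1 0. ] t 18.5167
```

View pics/m3.png

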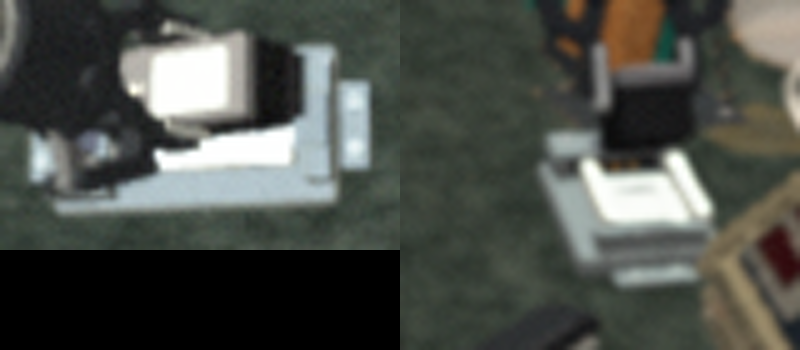

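Side half of the picture: the block hangs over the bay with its brass pads at about (625,165), between the rails at about (595,190) and (690,185). I'll dip the tongue between the rails next and feel both sides.

Request:
{"op": "jog_arm", "data": {"xyz": [[0.2, 0.05, 0.4], [0.35, 0.1, 0.75], [0.45, 0.1, 1.0], [0.45, 0.1, 1.1], [0.45, 0.1, 1.1], [0.45, 0.1, 1.1]], "dr": [[0, 0, 0], [0, 0, 0], [0, 0, 0], [0, 0, 0], [0, 0, 0], [0, 0, 0]], "claw": [0, 0, 0, 0, 0, 0]}}

```text
time_s: 19.12
ee_pos: [0.5257, 0.3003, 0.0676]
tool_rot: [0.153, 0.694, 0.686, -0.154]
force: [-0.3, 0.3, -3.1]
gripper_width: 0.043
finger_force: 63.2
```

```bash
python3 -c "
from h import *
where()"
```

```text
t 19.12 tip [37.4  0.2  9.5] heel [-62.2   0.2  56.1] yaw/tilt/roll [ 0.04 25.06 -0.03] F(charger) [ 0.3  0.3 -3.1] M [ 0.01 -0.75  0.  ] w 43.0
```

Request:
{"op": "jog_arm", "data": {"xyz": [[0, 0.2, 0], [0, 0.4, 0], [0, 0.5, 0], [0, 0.6, 0], [0, 0.7, 0], [0, 0.7, 0]], "dr": [[0, 0, 0], [0, 0, 0], [0, 0, 0], [0, 0, 0], [0, 0, 0], [0, 0, 0]], "claw": [0, 0, 0, 0, 0, 0]}}

```text
time_s: 19.62
ee_pos: [0.5325, 0.3003, 0.0676]
tool_rot: [0.152, 0.694, 0.686, -0.154]
force: [-0.3, -0.1, -3.1]
gripper_width: 0.0426
finger_force: 63.4
```

```bash
python3 -c "
from h import *
where()"
```

```text
t 19.62 tip [37.4 -6.5  9.6] heel [-62.2  -6.6  56.2] yaw/tilt/roll [4.000e-02 2.506e+01 1.000e-02] F(charger) [-0.1  0.3 -3.1] M [ 0.13 -0.66 -0.02] w 42.6
```

Request:
{"op": "jog_arm", "data": {"xyz": [[0, 0.1, 0], [0, 0.2, 0], [0, 0.2, 0], [0, 0.2, 0]], "dr": [[0, 0, 0], [0, 0, 0], [0, 0, 0], [0, 0, 0]], "claw": [0, 0, 0, 0]}}

```text
time_s: 19.95
ee_pos: [0.5328, 0.3002, 0.0675]
tool_rot: [0.152, 0.694, 0.686, -0.156]
force: [-4.8, -0.7, 0.9]
gripper_width: 0.0429
finger_force: 63.7
```

```bash
python3 -c "
from h import *
where()"
```

```text
t 19.95 tip [37.4 -6.7  9.4] heel [-62.2  -7.   56.1] yaw/tilt/roll [ 0.13 25.12  0.21] F(charger) [-0.8  4.8  0.9] M [ 1.22 -0.47 -0.27] w 42.9
```

Request:
{"op": "jog_arm", "data": {"xyz": [[0, -0.3, 0], [0, -0.7, 0], [0, -1.0, 0], [0, -1.2, 0], [0, -1.3, 0], [0, -1.4, 0], [0, -1.4, 0]], "dr": [[0, 0, 0], [0, 0, 0], [0, 0, 0], [0, 0, 0], [0, 0, 0], [0, 0, 0], [0, 0, 0]], "claw": [0, 0, 0, 0, 0, 0, 0]}}

```text
time_s: 20.53
ee_pos: [0.5209, 0.3005, 0.0677]
tool_rot: [0.153, 0.694, 0.686, -0.154]
force: [0.5, -0.0, -3.4]
gripper_width: 0.0426
finger_force: 63.3
```

```bash
python3 -c "
from h import *
where()"
```

```text
t 20.53 tip [37.6  5.1  9.7] heel [-62.1   5.   56.2] yaw/tilt/roll [ 0.03 25.04 -0.07] F(charger) [-0.  -0.5 -3.4] M [-0.03 -0.76  0.03] w 42.6
```

Just touching, perhaps. I'll go a little farther.

Request:
{"op": "jog_arm", "data": {"xyz": [[0, -0.1, 0], [0, -0.15, 0], [0, -0.15, 0], [0, -0.15, 0]], "dr": [[0, 0, 0], [0, 0, 0], [0, 0, 0], [0, 0, 0]], "claw": [0, 0, 0, 0]}}

```text
time_s: 20.87
ee_pos: [0.5205, 0.3005, 0.0678]
tool_rot: [0.153, 0.695, 0.686, -0.153]
force: [3.3, -0.2, -4.6]
gripper_width: 0.0429
finger_force: 63.2
```

```bash
python3 -c "
from h import *
where()"
```

```text
t 20.87 tip [37.5  5.3  9.8] heel [-62.2   5.4  56.3] yaw/tilt/roll [-0.04 25.01 -0.2 ] F(charger) [-0.2 -3.3 -4.6] M [-0.85 -0.8   0.17] w 42.9
```

```bash
sed -i 's/^C=np.array(\[.526/C=np.array([.5267/' h.py; python3 -c "
from h import *
where();tip(42,0,17,10)"
```

```text
t 20.87 tip [37.5  6.   9.8] heel [-62.2   6.1  56.3] yaw/tilt/roll [-0.04 25.01 -0.2 ] F(charger) [-0.2 -3.3 -4.6] M [-0.85 -0.8   0.17] w 42.9
xyz [-0.23  0.61  0.77] dr [ 0.2 15.  -0. ] t 20.8667
```

Request:
{"op": "jog_arm", "data": {"xyz": [[0, 0.2, 0], [0, 0.5, 0], [0, 0.65, 0.2], [-0.2, 0.65, 0.7], [-0.2, 0.65, 0.7], [-0.2, 0.65, 0.7], [-0.2, 0.65, 0.7]], "dr": [[0, 4, 0], [0, 9, 0], [0, 14, 0], [0, 15, 0], [0, 15, 0], [0, 15, 0], [0, 15, 0]], "claw": [0, 0, 0, 0, 0, 0, 0]}}

```text
time_s: 21.45
ee_pos: [0.5247, 0.2971, 0.0619]
tool_rot: [0.061, 0.708, 0.701, -0.062]
force: [-0.6, 0.7, -2.7]
gripper_width: 0.0426
finger_force: 63.6
```

```bash
python3 -c "
from h import *
where();tip(42,0,8,10)"
```

```text
t 21.45 tip [44.  2. 17.] heel [-64.3   1.7  36.2] yaw/tilt/roll [ 0.16 10.03  0.06] F(charger) [ 0.7  0.6 -2.7] M [ 0.01 -0.39  0.01] w 42.6
xyz [-0.04  0.18  0.93] dr [-0.   0.   0.2] t 21.45
```

Request:
{"op": "jog_arm", "data": {"xyz": [[0, 0.1, 0], [0, 0.2, 0.1], [0, 0.2, 0.4], [0, 0.2, 0.6], [0, 0.2, 0.8], [0, 0.2, 0.9], [0, 0.2, 0.9]], "dr": [[0, 0, 0.2], [0, 0, 0.2], [0, 0, 0.2], [0, 0, 0.2], [0, 0, 0.2], [0, 0, 0.2], [0, 0, 0.2]], "claw": [0, 0, 0, 0, 0, 0, 0]}}

```text
time_s: 22.03
ee_pos: [0.5272, 0.2938, 0.0528]
tool_rot: [0.062, 0.71, 0.699, -0.063]
force: [-0.4, 0.2, -3.4]
gripper_width: 0.0429
finger_force: 63.6
```

```bash
python3 -c "
from h import *
where();tip(50,0,2,10)"
```

```text
t 22.03 tip [40.8 -0.9  7.9] heel [-67.5  -0.6  27.2] yaw/tilt/roll [-1.500e-01  1.009e+01 -1.000e-02] F(charger) [ 0.2  0.4 -3.4] M [ 0.15 -0.27  0.01] w 42.9
xyz [ 1.01 -0.07  0.43] dr [-0.   0.1 -0.2] t 22.0333
```

Request:
{"op": "jog_arm", "data": {"xyz": [[0, -0.06, 0], [0.3, -0.06, 0.1], [0.6, -0.06, 0.2], [0.9, -0.06, 0.35], [0.9, -0.06, 0.4], [0.9, -0.06, 0.4]], "dr": [[0, 0, -0.2], [0, 0, -0.2], [0, 0, -0.2], [0, 0, -0.2], [0, 0, -0.2], [0, 0, -0.2]], "claw": [0, 0, 0, 0, 0, 0]}}

```text
time_s: 22.53
ee_pos: [0.5269, 0.3027, 0.0475]
tool_rot: [0.062, 0.708, 0.701, -0.062]
force: [0.3, -0.9, -2.5]
gripper_width: 0.0428
finger_force: 63.6
```

```bash
python3 -c "
from h import *
where();tip(55,0,1,10)"
```

```text
t 22.53 tip [49.6 -0.2  2.6] heel [-58.7  -0.3  21.8] yaw/tilt/roll [ 9.000e-02  1.005e+01 -1.000e-02] F(charger) [-0.9 -0.3 -2.5] M [ 0.07 -0.37 -0.03] w 42.8
xyz [ 0.55 -0.02  0.07] dr [0.  0.1 0.1] t 22.5333
```

Request:
{"op": "jog_arm", "data": {"xyz": [[0.1, 0, 0.1], [0.2, 0, 0.17], [0.3, 0, 0.17], [0.3, 0, 0.17]], "dr": [[0, 0, 0], [0, 0, 0], [0, 0, 0], [0, 0, 0]], "claw": [0, 0, 0, 0]}}

```text
time_s: 22.87
ee_pos: [0.5271, 0.3052, 0.0455]
tool_rot: [0.062, 0.708, 0.7, -0.062]
force: [-0.6, 0.2, -3.3]
gripper_width: 0.0429
finger_force: 63.6
```

```bash
python3 -c "
from h import *
where();tip(57,0,1,10)"
```

```text
t 22.87 tip [52.2 -0.4  0.6] heel [-56.2  -0.5  19.8] yaw/tilt/roll [ 0.06 10.04 -0.03] F(charger) [ 0.2  0.6 -3.3] M [-0.01 -0.35 -0.05] w 42.9
xyz [ 0.47 -0.04 -0.12] dr [0.  0.  0.1] t 22.8667
```

Request:
{"op": "jog_arm", "data": {"xyz": [[0.1, -0.02, -0.02], [0.2, -0.03, -0.03], [0.3, -0.03, -0.05], [0.4, -0.03, -0.07], [0.4, -0.03, -0.07], [0.4, -0.03, -0.07]], "dr": [[0, 0, 0], [0, 0, 0], [0, 0, 0], [0, 0, 0], [0, 0, 0], [0, 0, 0]], "claw": [0, 0, 0, 0, 0, 0]}}

```text
time_s: 23.37
ee_pos: [0.5269, 0.3087, 0.0456]
tool_rot: [0.062, 0.708, 0.7, -0.062]
force: [-0.6, 0.2, -3.0]
gripper_width: 0.0428
finger_force: 63.6
```

```bash
python3 -c "
from h import *
where()"
```

```text
t 23.37 tip [55.6 -0.2  0.7] heel [-52.7  -0.2  20. ] yaw/tilt/roll [ 0.04 10.08 -0.02] F(charger) [ 0.2  0.6 -3. ] M [ 0.06 -0.08  0.03] w 42.8
```

Request:
{"op": "jog_arm", "data": {"xyz": [[0.1, 0, -0.02], [0.2, 0, -0.03], [0.3, 0, -0.05], [0.3, 0, -0.05], [0.3, 0, -0.05]], "dr": [[0, 0, 0], [0, 0, 0], [0, 0, 0], [0, 0, 0], [0, 0, 0]], "claw": [0, 0, 0, 0, 0]}}

```text
time_s: 23.78
ee_pos: [0.5269, 0.3092, 0.0457]
tool_rot: [0.063, 0.709, 0.7, -0.064]
force: [-1.1, -6.2, -1.1]
gripper_width: 0.0428
finger_force: 63.7
```

```bash
python3 -c "
from h import *
where()"
```

```text
t 23.78 tip [56.1 -0.2  0.6] heel [-52.2  -0.1  20.3] yaw/tilt/roll [-0.03 10.31  0.04] F(charger) [-6.2  1.  -1.1] M [0.18 0.89 0.04] w 42.8
```

Request:
{"op": "jog_arm", "data": {"xyz": [[0.1, 0, -0.02], [0.2, 0, -0.03], [0.3, 0, -0.05], [0.4, 0, -0.07], [0.5, 0, -0.08], [0.5, 0, -0.08]], "dr": [[0, 0, 0], [0, 0, 0], [0, 0, 0], [0, 0, 0], [0, 0, 0], [0, 0, 0]], "claw": [0, 0, 0, 0, 0, 0]}}

```text
time_s: 24.28
ee_pos: [0.5269, 0.3121, 0.0459]
tool_rot: [0.064, 0.709, 0.699, -0.066]
force: [-1.4, -9.0, 1.8]
gripper_width: 0.0429
finger_force: 63.9
```

```bash
python3 -c "
from h import *
where()"
```

```text
t 24.28 tip [58.8 -0.2  0.5] heel [-49.4  -0.1  20.6] yaw/tilt/roll [-0.07 10.53  0.1 ] F(charger) [-9.1  1.3  1.8] M [0.26 1.58 0.04] w 42.9
```

Request:
{"op": "jog_arm", "data": {"xyz": [[0.1, 0, -0.02], [0.2, 0, -0.03], [0.3, 0, -0.05], [0.4, 0, -0.07], [0.45, 0, -0.08], [0.45, 0, -0.08]], "dr": [[0, 0, 0], [0, 0, 0], [0, 0, 0], [0, 0, 0], [0, 0, 0], [0, 0, 0]], "claw": [0, 0, 0, 0, 0, 0]}}

```text
time_s: 24.78
ee_pos: [0.5269, 0.3144, 0.046]
tool_rot: [0.065, 0.709, 0.699, -0.068]
force: [-1.3, -10.4, 2.5]
gripper_width: 0.0425
finger_force: 64.0
```

```bash
python3 -c "
from h import *
where();tip(63.7,0,0.3,7);tip(63.7,0,0.3,3);tip(63.7,0,0,0)"
```

```text
t 24.78 tip [61.  -0.2  0.5] heel [-47.1   0.   20.9] yaw/tilt/roll [-0.13 10.74  0.16] F(charger) [-10.4   1.2   2.5] M [0.39 2.15 0.06] w 42.5
xyz [ 0.15 -0.01  0.36] dr [-0.2  3.7 -0.1] t 24.7833
xyz [ 0.05 -0.01  0.78] dr [-0.2  7.7 -0.1] t 24.7833
xyz [-0.01 -0.01  1.14] dr [-0.2 10.7 -0.1] t 24.7833
```

Request:
{"op": "jog_arm", "data": {"xyz": [[0.15, 0, 0.1], [0.22, 0, 0.2], [0.25, 0, 0.3], [0.25, 0, 0.36], [0.25, 0, 0.36], [0.25, 0, 0.36]], "dr": [[0, 1, 0], [0, 2, 0], [0, 3, 0], [0, 3.7, 0], [0, 3.7, 0], [0, 3.7, 0]], "claw": [0, 0, 0, 0, 0, 0]}}

```text
time_s: 25.28
ee_pos: [0.5269, 0.3146, 0.0419]
tool_rot: [0.042, 0.711, 0.7, -0.046]
force: [-2.6, -12.3, 3.8]
gripper_width: 0.0429
finger_force: 64.3
```

```bash
python3 -c "
from h import *
where();tip(63.7,0,0.3,5);tip(63.7,0,0.3,3);tip(63.7,0,0,0)"
```

```text
t 25.28 tip [63.  -0.2 -0.1] heel [-46.1   0.1  13.5] yaw/tilt/roll [-0.19  7.12  0.21] F(charger) [-12.3   2.4   3.8] M [0.4  2.54 0.11] w 42.9
xyz [-0.01 -0.01  0.17] dr [-0.2  2.1 -0.2] t 25.2833
xyz [-0.07 -0.01  0.38] dr [-0.2  4.1 -0.2] t 25.2833
xyz [-0.15 -0.01  0.73] dr [-0.2  7.1 -0.2] t 25.2833
```

Request:
{"op": "jog_arm", "data": {"xyz": [[0, 0, 0.1], [0, 0, 0.2], [-0.03, 0, 0.3], [-0.04, 0, 0.38], [-0.04, 0, 0.38], [-0.04, 0, 0.38]], "dr": [[0, 1, 0], [0, 2, 0], [0, 3, 0], [0, 4.1, 0], [0, 4.1, 0], [0, 4.1, 0]], "claw": [0, 0, 0, 0, 0, 0]}}

```text
time_s: 25.78
ee_pos: [0.5269, 0.3134, 0.0378]
tool_rot: [0.017, 0.712, 0.701, -0.02]
force: [-1.6, -13.1, 3.2]
gripper_width: 0.0428
finger_force: 64.4
```

```bash
python3 -c "
from h import *
where();tip(64,0,0,0)"
```

```text
t 25.78 tip [63.7 -0.2 -0.1] heel [-46.1   0.1   5.6] yaw/tilt/roll [-0.2   3.02  0.22] F(charger) [-13.1   1.4   3.2] M [0.45 2.72 0.07] w 42.8
xyz [-0.07 -0.01  0.3 ] dr [-0.2  3.  -0.2] t 25.7833
```

Request:
{"op": "jog_arm", "data": {"xyz": [[-0.02, 0, 0.1], [-0.05, 0, 0.2], [-0.07, 0, 0.3], [-0.07, 0, 0.31], [-0.07, 0, 0.31]], "dr": [[0, 1, 0], [0, 2, 0], [0, 3, 0], [0, 3.1, 0], [0, 3.1, 0]], "claw": [0, 0, 0, 0, 0]}}

```text
time_s: 26.2
ee_pos: [0.527, 0.313, 0.0349]
tool_rot: [-0.002, 0.712, 0.702, -0.0]
force: [-2.8, -12.8, 7.1]
gripper_width: 0.0431
finger_force: 64.8
```

```bash
python3 -c "
from h import *
where();tip(60,0,0,0)"
```

```text
t 26.2 tip [64.6 -0.3  0.3] heel [-45.4  -0.1   0. ] yaw/tilt/roll [-0.14 -0.13  0.19] F(charger) [-12.8   2.7   7.1] M [0.47 2.93 0.28] w 43.1
xyz [-0.45 -0.03  0.01] dr [-0.2 -0.1 -0.1] t 26.2
```

Request:
{"op": "jog_arm", "data": {"xyz": [[-0.15, 0, 0], [-0.3, 0, 0], [-0.45, 0, 0], [-0.6, 0, 0], [-0.75, 0, 0], [-0.85, 0, 0], [-0.85, 0, 0], [-0.85, 0, 0]], "dr": [[0, 0, 0], [0, 0, 0], [0, 0, 0], [0, 0, 0], [0, 0, 0], [0, 0, 0], [0, 0, 0], [0, 0, 0]], "claw": [0, 0, 0, 0, 0, 0, 0, 0]}}

```text
time_s: 26.87
ee_pos: [0.527, 0.3098, 0.035]
tool_rot: [-0.004, 0.711, 0.703, 0.003]
force: [-1.2, -6.0, 3.4]
gripper_width: 0.0432
finger_force: 64.4
```

```bash
python3 -c "
from h import *
where()"
```

```text
t 26.87 tip [61.5 -0.3  0.7] heel [-48.5  -0.3  -0.3] yaw/tilt/roll [ 0.   -0.53  0.05] F(charger) [-6.   1.1  3.4] M [0.32 1.75 0.16] w 43.2
```

Request:
{"op": "jog_arm", "data": {"xyz": [[-0.1, 0, 0], [-0.2, 0, 0], [-0.3, 0, 0], [-0.3, 0, 0], [-0.3, 0, 0]], "dr": [[0, 0, 0], [0, 0, 0], [0, 0.4, 0], [0, 0.4, 0], [0, 0.4, 0]], "claw": [0, 0, 0, 0, 0]}}

```text
time_s: 27.28
ee_pos: [0.527, 0.309, 0.035]
tool_rot: [-0.007, 0.711, 0.703, 0.007]
force: [-1.0, -5.5, 4.8]
gripper_width: 0.043
finger_force: 64.6
```

```bash
python3 -c "
from h import *
where()"
```

```text
t 27.28 tip [60.9 -0.3  1.4] heel [-49.1  -0.4  -0.8] yaw/tilt/roll [ 0.02 -1.15 -0.01] F(charger) [-5.5  0.9  4.8] M [0.35 1.74 0.1 ] w 43.0
```

Request:
{"op": "jog_arm", "data": {"xyz": [[-0.1, 0, 0], [-0.2, 0, 0], [-0.2, 0, 0], [-0.2, 0, 0], [-0.2, 0, 0], [-0.2, 0, 0], [-0.2, 0, 0], [-0.2, 0, 0], [-0.2, 0, 0]], "dr": [[0, -0.5, 0], [0, -1, 0], [0, -1, 0], [0, -1, 0], [0, -1, 0], [0, -1, 0], [0, -1, 0], [0, -1, 0], [0, -1, 0]], "claw": [0, 0, 0, 1, 1, 1, 1, 1, 1]}}

```text
time_s: 28.03
ee_pos: [0.527, 0.3089, 0.0345]
tool_rot: [-0.001, 0.711, 0.703, 0.002]
force: [0.6, 0.2, -0.2]
gripper_width: 0.0856
finger_force: 0.0
```

```bash
python3 -c "
from h import *
where()"
```

```text
t 28.03 tip [60.5 -0.3 -0. ] heel [-49.5  -0.4  -0.6] yaw/tilt/roll [ 0.06 -0.3  -0.06] F(charger) [ 0.2 -0.6 -0.2] M [ 0.01 -0.02 -0.02] w 85.6
```

Released. Next I'll lift straight up, back off towards the robot, and look.

Request:
{"op": "jog_arm", "data": {"xyz": [[0, 0, -2], [0, 0, -5], [0, 0, -9], [0, 0, -13], [0, 0, -17], [-4, 0, -18], [-8, 0, -18], [-12, 0, -18], [-16, 0, -18], [-20, 0, -18], [-20, 0, -18], [-20, 0, -18]], "dr": [[0, 0, 0], [0, 0, 0], [0, 0, 0], [0, 0, 0], [0, 0, 0], [0, 0, 0], [0, 0, 0], [0, 0, 0], [0, 0, 0], [0, 0, 0], [0, 0, 0], [0, 0, 0]], "claw": [1, 1, 1, 1, 1, 1, 1, 1, 1, 1, 1, 1]}}

```text
time_s: 29.03
ee_pos: [0.5249, 0.1038, 0.2139]
tool_rot: [-0.001, 0.714, 0.701, 0.002]
force: [0.6, 1.4, -1.0]
gripper_width: 0.0857
finger_force: 0.0
```

```bash
python3 - <<'E'
from h import *
fs=r.grab_frame("side");ft=r.grab_frame("top");P=cloud(ft);z=P[...,2]
for q in r.regions_of("top","battery"):
    m=q["region"]&(ft["depth"]>0)
    if abs(q["uv"][0]-150)<25:
        X=P[m&(z>.04)];v,u=np.nonzero(m&(z>.04));A=np.c_[X[:,:2]-X[:,:2].mean(0),np.ones(len(X))];print(q["score"],q["uv"],len(X),"height",X[:,2].mean(),"slope",np.linalg.lstsq(A,X[:,2],rcond=None)[0][:2],cv2.minAreaRect(np.array([onz(ft,(a,b),.058)[:2]*1000 for a,b in zip(u,v)],np.float32)))
a=cv2.resize(ft["pixels"][200:250,110:190],(400,250),interpolation=cv2.INTER_CUBIC);b=cv2.resize(fs["pixels"][135:205,200:280],(400,350),interpolation=cv2.INTER_CUBIC)
cv2.imwrite("pics/m4.png",np.hstack([np.vstack([a,np.zeros((100,400,3),np.uint8)]),b]))
E
```

```text
0.88 [151.0, 220.6] 581 height 0.057203282860188207 slope [0.08457074 0.0159057 ] ((524.8148803710938, 306.1733703613281), (93.30406951904297, 45.589473724365234), 86.9198226928711)
```

View pics/m4.png

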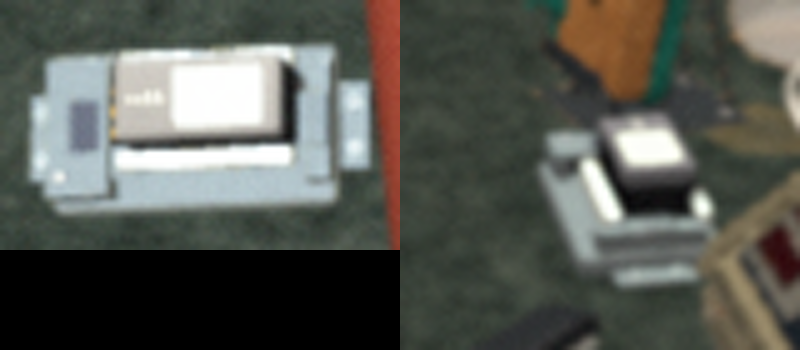

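The last picture shows the block lying flat between the rails at about (200,98), with its pads at the lip at about (113,120). Its top measures 57 mm high against an expected 58 mm, so it's seated and I'm handing it in.

```bash
python3 -c "
from h import *
print(r.finish_job())"
```

```text
the job is handed in; nothing more can be done
None
```

The battery block is in the charger bay, released and lying flat, and I handed the job in at about 29 s. The hand-in returned no verdict, and I had to set the block down once to regrasp it the right way round.

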